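Hang the hook plate on the keyhole stud and shut the keeper

ROBOT

A 7-joint arm with a two-finger parallel gripper is mounted at the origin on a cart in front of the work surface, level with it; the furniture and walls round the work are solid. World frame = base frame: x ahead of the robot, y to its left, z up, the work surface at z = 0. Lengths are in m, angles in degrees, forces in N, time in s.
With the tool pointing down it reaches from about 0.425 to 1.025 m from the base axis. Payload 3.6 kg.
Tool frame: the origin (TCP) lies midway between the tips of the shut fingers; the grasp point (between the pads) lies 19 mm behind it (ctrl.grasp_offset is the distance from the TCP to the grasp point, in m); z points along the fingers, y is the line along which they close (so a half turn about z gives the same grasp; the last joint's range is limited). The gripper opens to 85 mm and grips with 20 to 120 N. Pads are 22 mm wide; open, the fingers measure 114 mm over their backs; the gripper's body (76 mm by 85 mm) begins 54 mm behind the grasp point. The pads swing forward as they close: fully open they stand 13 mm farther back than shut.
Start: joints at [60.533, 33.873, 2.773, 92.16, -1.908, 54.013, -1.931], TCP at [0.296, -0.662, 0.231] pointing down, gripper open.
Joint ranges: [-153.93, 153.93], [-27.13, 128.08], [-72.61, 78.16], [10.71, 143.7], [-87.88, 267.88], [4.46, 118.87], [-176.78, 176.78]. Speed limits (degrees/s): [147.25, 147.25, 180, 180, 180, 180, 180].

INTERFACE

Orientations are given as [roll, pitch, yaw] about the fixed x, y, z axes, in that order (R = Rz(yaw) Ry(pitch) Rx(roll)).
In Python, from plant import monitor, optics, ctrl gives the robot as it stands.
- The arm moves only by the tool jog_arm, never from a script. Its argument "motion" is a list of rows, each a list of 7 numbers: the turn, a rotation vector about the tool's x, y, z normalised to -1 to 1, where 1 is 180 degrees, then the shift along the tool's x, y, z normalised to -1 to 1, where 1 is 200 mm, then the closure, from -1 (fully open) to 1 (shut). A call has 1 to 8 rows; each row is the pose to reach, as a shift and turn from the pose commanded when the call began, along the tool's axes at that moment, turning the shorter way round; what a row does not reach only later rows make up. A row lasts 1/10 s, in which the tool goes at most 50 mm and 8.59 degrees, less where a joint would pass 70% of its speed; a pose out of reach is approached as far as the arm can. A call with a number of a shift or a turn outside -1 to 1 is refused whole. A call with a gripper value outside its range is refused whole. The fingers move at their own pace and stop on an object; "squeeze" is the grip in N (left out, the last holds). Time passes only in rows, so rows that repeat a pose let the fingers close. It gives the time, the measured TCP pose, the force, the opening and the grip force at its end, in the units of the state.
- monitor.get_state(): the state, without advancing time (a new reading comes with each control period).
- optics.grab_frame(name): name is "scene" or "top" or "wrist"; returns the picture (480x640x3 uint8, blue, green, red); there is no depth.
- optics.get_calibration(name): a dict with "vfov" (degrees; the focal length in pixels is half the picture's height over the tangent of half this angle, whatever the lens; pixels are square), "cx", "cy" (the principal point, pixels), "rvec" (rotation vector, rad) and "tvec" (3), from world to camera coordinates, as OpenCV has them. Camera axes: x right, y down, z forward; pixel columns grow to the right and rows downward; lengths in m; the calibration is good to about 2 mm. A picture is of the moment at which its call begins: read the wrist's pose just before it. get_calibration takes no time and is no camera call; for the wrist camera it gives the pose at the moment of the call.
- ctrl.job_done(): hands the job in; it is judged then, once.
The state is a dict: "t": time; "qpos": joint angles; "qd": joint speeds; "tau": joint torques, N m; "tool_pos": TCP position; "tcp_rot": TCP orientation; "contact_force": force on the tool from outside, world axes, zero at the start; "ft_torque": the same for the moment, N m; "grip_width": finger opening in m; "gripper_force": force on a finger pad.
Only numpy, scipy, OpenCV 4.12 (cv2) and the standard library are available. Lean on these libraries where they do the work, as an engineer would, in place of code of your own. Each camera call takes 0.05 s, during which the arm holds its last target. There are 200 camera calls.

TASK

Get the tool stand ready for the spray gun: pick up the hook plate by its blue grip, slip the wide end of its keyhole slot over the headed stud on the sloping panel, and slide it down the slope until it is fully locked behind the head, hanging straight. Then swing the steel keeper bar by its red knob fully shut across the top edge of the plate, and let go of everything. Leave the pink beaker, the green bowl and the blue jar where they stand.

Things in the scene. Friction and masses are not known exactly. Their poses are not given: they have to be found in the camera images.
- plate_grip (a point): Centre of the hook plate's blue grip: 44 mm along x, 14 thick (y), 45 high, upright on an aluminium plate 5 mm thick, 80 wide, 0.2 kg. z points out of the plate through the grip, x along it to the keyhole end. The point is 30 mm above the plate's underside; the plate reaches 80 mm to +x, 52 to -x. Two hook pegs 43 mm high stand 40 mm to -x at y +-24. At the start the plate lies flat on the table, grip up.
- plate_entry (a point): Centre of the keyhole's round entry hole, 22 mm across, on the hook plate's underside: 46 mm to +x of plate_grip and 30 mm below it; axes as plate_grip.
- plate_slot (a point): Centre of the closed end of the keyhole's narrow slot (11 mm wide), on the plate's underside: 66 mm to +x of plate_grip, 30 mm below it, 20 mm beyond plate_entry; axes as plate_grip. It lies within about 2 mm of the stud's foot when the plate hangs locked.
- stud (a point): Foot of the dark headed steel stud on the fixed white panel: shank 8 mm across, 7.5 long; head 16 across, 4 thick. z points square out of it (35 degrees from vertical, leaning to the robot's right), x up the slope, y to the panel's left, nearer the robot. The face runs 105 mm up, 135 down, 100 to each side of it. It is 88 mm above the table. Hung plate: flat on the face, its x along this x.
- keeper (a joint): Angle (rad) of the keeper, a dark steel bar 14 mm wide lying 1 to 7 mm above the panel, pivoted 25 mm up the slope and 64 mm left (+y) of the stud. 0 = shut, at its stop: bar points along -y just above the hung plate's top edge (shuts only once the plate is slid down). Grows as it swings up the slope; 1.57 = straight up. Starts at 1.1 to 1.5, stays where left; about 1 N at the knob moves it.
- keeper_knob (a point): Middle of the round red knob at the keeper bar's free end, 45 mm from its pivot: 14 mm across, standing square to the panel from 7 to 39 mm above the face; this point is 23 mm above the face.
- beaker: Pinkish unglazed beaker, bystander, 67 mm across, 85 mm high; origin at the centre of its underside.
- bowl: Green glazed bowl, bystander, 104 mm across, 47 mm high; origin at the centre of its underside.
- jar: Blue jar with a black lid, bystander, 54 mm across, 74 mm high; origin at the centre of its underside.
Things that resemble listed ones, but are neither listed nor needed, are in the scene too. Leave any turquoise look-alike of the part that bears plate_grip alone.

How it is judged (in metres and radians):
On the way, in this order (a step that is already met when the one before it is completed fails the run):
1. the plate lies on the panel with its entry hole over the stud's head (x of plate_slot in the frame of stud between 0.0135 and 0.0265 m and y of plate_slot in the frame of stud between -0.006 and 0.006 m and z of plate_slot in the frame of stud between -0.003 and 0.006 m).
2. the plate has been slid down and its slot is locked behind the head (distance between plate_slot and stud below 0.006 m and angle between the z axis of plate_slot and the z axis of stud, either way round below 0.07 rad and angle between the x axis of plate_slot and the x axis of stud, either way round below 0.2 rad), for 0.2 s.
At the end, for the whole second after the job is handed in: The hook plate hangs locked on the stud: the slot's closed end within 6 mm of the stud's foot, plate flat on the panel within 4 degrees and straight within 11 degrees; the keeper is shut (below 0.12 rad) (all of step 2 and value of joint keeper below 0.12 rad); the robot touches nothing.
It fails at once if the beaker is moved more than 30 mm (distance of beaker from where it was at the start of the episode above 0.03 m).
It fails at once if the bowl is moved more than 30 mm (distance of bowl from where it was at the start of the episode above 0.03 m).
It fails at once if the jar is moved more than 30 mm (distance of jar from where it was at the start of the episode above 0.03 m).
It also fails if it takes over 48 s, if anything falls off the work surface, if the arm or the gripper's body presses on something with over 40 N, if the wrist force passes 120 N, or if a joint passes its speed limit or range.

## Working session

There is one attempt and no reset: what is moved stays moved. The work goes in short steps, Python scripts to look and compute and a tool call to move; the robot and the scene stay as the last step left them, time stands still between calls to the robot, and variables do not carry over. Pictures are saved under pics/ and viewed, at most 10 in all, crops included, and the job is handed in when it is done.

Besides the shell and the picture viewer there is one more tool, called after "Request:" by a JSON object that holds its "method" and its "body", one argument or row to a line. jog_arm: Moves the arm, as the interface text tells. Its arguments: {"type":"object","properties":{"motion":{"type":"array","items":{"type":"array","items":{"type":"number"}}},"squeeze":{"type":"number"}},"required":["motion"]}

```bash
ls; mkdir -p pics; python3 - <<'E'
from plant import monitor, optics, ctrl
import cv2
print(monitor.get_state(), ctrl.grasp_offset)
for n in("scene","top","wrist"):
    c=optics.get_calibration(n);print(n,c)
    cv2.imwrite(f"pics/{n}0.png",optics.grab_frame(n))
E
```

```text
pics
{'t': 0.0, 'qpos': array([60.53390831, 33.92721866,  2.76559696, 92.23727303, -1.9096637 ,
       54.01281414, -1.93181675]), 'qd': array([-0.02688789, -0.04387582,  0.01285144, -0.15321238,  0.02658073,
        0.1021371 ,  0.04374493]), 'tau': array([ 3.41419445e-04, -5.48693848e+01,  1.54672924e+00, -1.98125285e+01,
        9.43488412e-03,  8.79457744e-03, -1.32401499e-05]), 'tool_pos': array([ 0.29582955, -0.66097753,  0.23011572]), 'tcp_rot': array([-1.79868877e+02,  5.07072713e-03,  2.41130435e+01]), 'contact_force': array([ 0.21799242,  1.06463729, -0.09815453]), 'ft_torque': array([ 0.01717018, -0.06394803, -0.04149185]), 'gripper_force': 0.0, 'grip_width': 0.08550102796531613} 0.0187
scene {'vfov': 45.50064926284869, 'cx': 321.095053511168, 'cy': 240.767920781541, 'rvec': array([ 2.14064862,  1.71332858, -0.40292237]), 'tvec': array([-0.15467379, -0.42053954,  1.84492758])}
top {'vfov': 56.892175242614144, 'cx': 314.83555117829326, 'cy': 243.6594476183936, 'rvec': array([ 2.13067353, -2.11307998,  0.20937165]), 'tvec': array([0.04807948, 0.53635538, 1.01082181])}
wrist {'vfov': 71.43615195369087, 'cx': 314.6274673845195, 'cy': 234.02950168364163, 'rvec': array([-2.43539929,  1.57868636,  0.2211123 ]), 'tvec': array([-0.72449355, -0.03492424,  0.37828985])}
```

View pics/scene0.png

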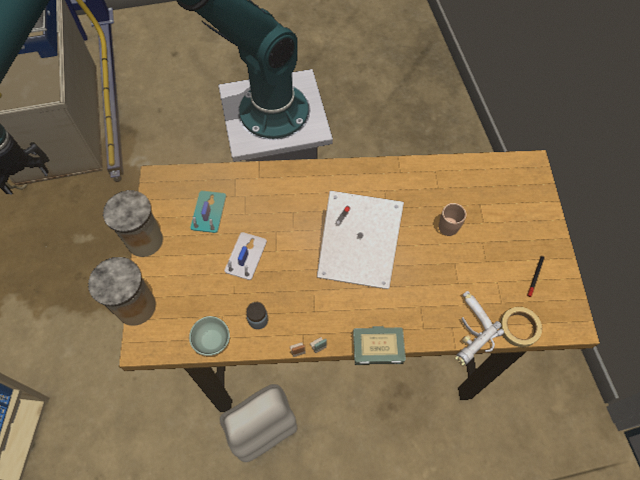

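View pics/top0.png

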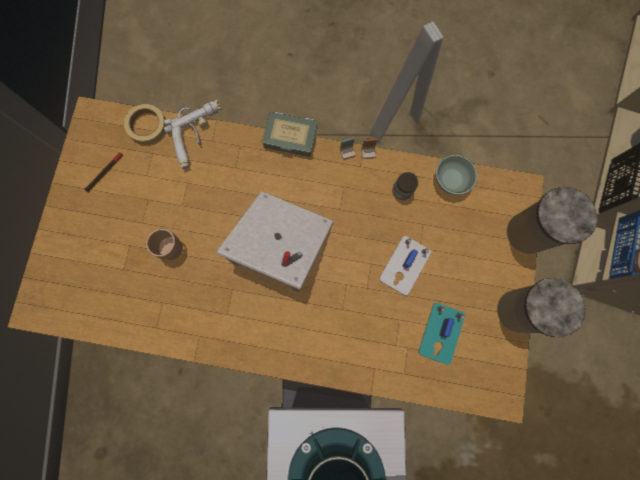

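The scene view shows the white plate near (245,256), its turquoise look-alike at (208,212), the panel at (360,240), the jar at (257,315), the bowl at (209,336) and the beaker at (452,219). In the top view the plate is at (406,265), the stud at (278,237), and the red knob at about (287,258). Next I'll enlarge these.

```bash
python3 - <<'E'
import cv2,numpy as np
t=cv2.imread("pics/top0.png");s=cv2.imread("pics/scene0.png")
def c(im,x,y,w,h): return cv2.resize(im[y:y+h,x:x+w],(400,300),interpolation=cv2.INTER_CUBIC)
a=np.vstack([np.hstack([c(t,360,230,80,60*1+0),c(t,210,185,140,105)]),np.hstack([c(s,205,225,80,60),c(s,300,185,140,105)])])
cv2.imwrite("pics/comp.png",a)
E
```

```text
(no output)
```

View pics/comp.png

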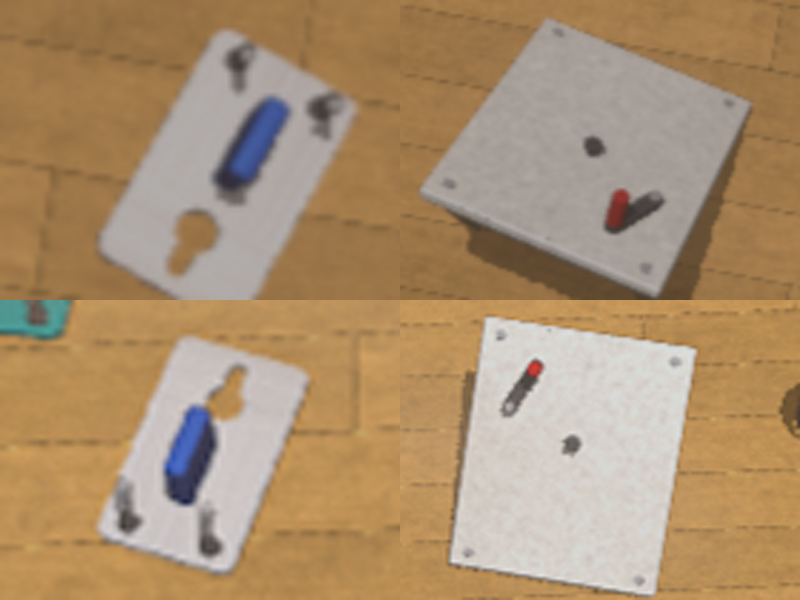

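```bash
cat > h.py <<'E'
import numpy as np,cv2,json
from scipy.spatial.transform import Rotation as Ro
from scipy.optimize import least_squares
from plant import monitor,optics,ctrl
def K(c,h=480):
    f=h/2/np.tan(np.radians(c["vfov"])/2); return np.array([[f,0,c["cx"]],[0,f,c["cy"]],[0,0,1]])
def proj(c,P): return cv2.projectPoints(np.asarray(P,float).reshape(-1,1,3),c["rvec"],c["tvec"],K(c),None)[0].reshape(-1,2)
def onz(c,uv,z):
    R=cv2.Rodrigues(c["rvec"])[0];o=-R.T@c["tvec"];d=R.T@np.linalg.inv(K(c))@np.array([uv[0],uv[1],1.]);return o+d*(z-o[2])/d[2]
def tri(cs,uvs):
    A=[];b=[]
    for c,uv in zip(cs,uvs):
        R=cv2.Rodrigues(c["rvec"])[0];o=-R.T@c["tvec"];d=R.T@np.linalg.inv(K(c))@np.array([uv[0],uv[1],1.]);d/=np.linalg.norm(d)
        M=np.eye(3)-np.outer(d,d);A.append(M);b.append(M@o)
    return np.linalg.lstsq(np.vstack(A),np.hstack(b),rcond=None)[0]
E
python3 - <<'E'
from h import *
t=optics.get_calibration("top");s=optics.get_calibration("scene")
f=lambda u,v,x0,y0,k,ou,ov:((u-ou+.5)/k+x0-.5,(v-ov+.5)/k+y0-.5)
T=lambda u,v:f(u,v,210,185,400/140,400,0)
S=lambda u,v:f(u,v,300,185,400/140,400,300)
Tp=lambda u,v:f(u,v,360,230,5,0,0)
Sp=lambda u,v:f(u,v,205,225,5,0,300)
for c in(t,s):
    R=cv2.Rodrigues(c["rvec"])[0];print(-R.T@c["tvec"])
# panel: scene TL(485,318).. 
for n,a,b in [("A",(545,18),(655,595)),("B",(420,192),(695,348)),("C",(657,297),(485,318)),("D",(750,105),(450,565)),("stud",(593,146),(571,444)),("knobtop",(622,193),(535,368)),("bar other end",(655,200),(510,408))]:
    print(n,tri((t,s),(T(*a),S(*b))).round(3))
for n,a,b in [("hole",(197,228),(228,403)),("slotend",(180,268),(238,370)),("cornerPegL",(222,30),(232,572)),("PegR",(357,103),(100,535)),("keyL",(100,245),(307,375)),("griptopNear",(240,175),(199,408)),("griptopFar",(276,105),(180,470))]:
    print(n,tri((t,s),(Tp(*a),Sp(*b))).round(3),onz(t,Tp(*a),.005).round(3),onz(s,Sp(*b),.005).round(3))
E
```

```text
[0.33229392 0.05580092 1.09463074]
[ 1.21313103 -0.12586646  1.45499348]
A [0.68  0.193 0.011]
B [0.498 0.267 0.144]
C [0.42  0.085 0.139]
D [0.603 0.01  0.003]
stud [0.546 0.14  0.093]
knobtop [0.496 0.113 0.161]
bar other end [0.5   0.09  0.103]
hole [ 0.467 -0.154  0.008] [ 0.467 -0.156  0.005] [ 0.466 -0.153  0.005]
slotend [ 0.448 -0.145  0.008] [ 0.447 -0.147  0.005] [ 0.447 -0.144  0.005]
cornerPegL [ 0.568 -0.17   0.005] [ 0.568 -0.172  0.005] [ 0.569 -0.168  0.005]
PegR [ 0.531 -0.237  0.006] [ 0.531 -0.238  0.005] [ 0.532 -0.235  0.005]
keyL [ 0.459 -0.107  0.006] [ 0.459 -0.108  0.005] [ 0.459 -0.106  0.005]
griptopNear [ 0.488 -0.169  0.048] [ 0.494 -0.179  0.005] [ 0.466 -0.169  0.005]
griptopFar [ 0.522 -0.186  0.048] [ 0.53  -0.198  0.005] [ 0.502 -0.186  0.005]
```

```bash
python3 - <<'E'
from h import *
t=optics.get_calibration("top");s=optics.get_calibration("scene");w=optics.get_calibration("wrist");st=monitor.get_state()
Rt=Ro.from_euler("xyz",st["tcp_rot"],degrees=True).as_matrix()
R=cv2.Rodrigues(w["rvec"])[0]; print("cam in tool",Rt.T@(-R.T@w["tvec"]-st["tool_pos"]),"\n",(Rt.T@R.T).round(3))
f=lambda u,v,x0,y0,k,ou,ov:((u-ou+.5)/k+x0-.5,(v-ov+.5)/k+y0-.5)
T=lambda u,v:f(u,v,210,185,400/140,400,0)
S=lambda u,v:f(u,v,300,185,400/140,400,300)
Tp=lambda u,v:f(u,v,360,230,5,0,0)
Sp=lambda u,v:f(u,v,205,225,5,0,300)
def Rs(yaw): 
    c,n=np.cos(yaw),np.sin(yaw);a=np.radians(35)
    x=np.array([c*np.cos(a),n*np.cos(a),np.sin(a)]);z=np.array([-c*np.sin(a),-n*np.sin(a),np.cos(a)])
    return np.c_[x,np.cross(z,x),z]
M=np.array([[-.135,-.1,0],[.105,-.1,0],[.105,.1,0],[-.135,.1,0],[0,0,.0115]])
ut=np.array([T(750,105),T(545,18),T(420,192),T(657,297),T(593,146)])
ut=np.array([T(545,18),T(420,192),T(657,297),T(750,105),T(593,146)])
us=np.array([S(655,595),S(695,348),S(485,318),S(450,565),S(571,444)])
def r(p):
    P=np.array([p[0],p[1],.088])+M@Rs(p[2]).T
    return np.r_[(proj(t,P)-ut).ravel(),(proj(s,P)-us).ravel()]
o=least_squares(r,[.54,.14,np.radians(158)],loss="soft_l1");print(o.x[:2],np.degrees(o.x[2]),r(o.x).round(1))
yaw=o.x[2];Rp=Rs(yaw);st0=np.array([*o.x[:2],.088])
k=Rp.T@(tri((t,s),(T(617,193),S(536,368)))-st0);print("knob in stud",k)
for an in(1.1,1.2,1.3,1.4,1.5):
    P=st0+Rp@np.array([.025+.045*np.sin(an),.064-.045*np.cos(an),.039]);print(an,proj(t,P)-T(621,194),proj(s,P)-S(535,368))
# plate
M2=np.array([[.046,0,-.025],[.066,0,-.025],[-.052,-.04,-.025],[-.052,.04,-.025],[.08,-.04,-.025]])
a=[(197,228),(180,263),(217,25),(360,103),(97,245)];b=[(228,403),(238,372),(232,575),(97,535),(310,372)]
ut2=np.array([Tp(*q) for q in a]);us2=np.array([Sp(*q) for q in b])
def r2(p):
    P=np.array([p[0],p[1],.03])+M2@Ro.from_euler("z",p[2]).as_matrix().T
    return np.r_[(proj(t,P)-ut2).ravel(),(proj(s,P)-us2).ravel()]
o=least_squares(r2,[.507,-.177,np.radians(150)],loss="soft_l1");print(o.x[:2],np.degrees(o.x[2]),r2(o.x).round(1))
E
```

```text
cam in tool [ 0.06925391  0.00048203 -0.14227808] 
 [[-0.    -0.962 -0.273]
 [ 1.    -0.001  0.001]
 [-0.001 -0.273  0.962]]
[0.53934554 0.1429023 ] 157.52805690120908 [-0.3 -0.  -1.3 -0.5  0.6 -1.2  0.4 -0.7 -0.4 -0.3 -0.3  0.2  0.1 -0.7
 -0.6 -1.3 -1.  -0.9  0.1 -0.8]
knob in stud [0.06604064 0.04217635 0.04207987]
1.1 [[-0.96917084  0.55805324]] [[-0.24056397  0.18743712]]
1.2 [[0.47621866 1.84854167]] [[-1.68611271 -0.73969631]]
1.3 [[2.06635802 3.04545014]] [[-3.21676172 -1.51806338]]
1.4 [[3.78445628 4.13530466]] [[-4.81698381 -2.13980516]]
1.5 [[5.61207783 5.10581159]] [[-6.47054525 -2.59867571]]
[ 0.50638221 -0.17829242] 150.16042485179455 [-0.4  0.4 -0.8  0.3 -0.  -0.4 -0.4 -0.3 -1.2  0.7 -1.   0.2 -0.5  0.4
 -0.5  0.2 -0.8  0.3 -0.  -0. ]
```

```bash
cat >> h.py <<'E'
S0=np.array([.5393,.1429,.088]);a35=np.radians(35)
def Rs(yaw):
    c,n=np.cos(yaw),np.sin(yaw);a=a35
    x=np.array([c*np.cos(a),n*np.cos(a),np.sin(a)]);z=np.array([-c*np.sin(a),-n*np.sin(a),np.cos(a)])
    return np.c_[x,np.cross(z,x),z]
FL=np.diag([1.,-1,-1])   # plate frame -> tool frame (tool x = plate x, tool z = -plate z)
def flat(yaw): return Ro.from_euler("z",yaw,degrees=True).as_matrix()@FL
def now():
    s=monitor.get_state();return s["tool_pos"],Ro.from_euler("xyz",s["tcp_rot"],degrees=True).as_matrix()
def row(p,R,p2,R2):
    return np.r_[Ro.from_matrix(R.T@R2).as_rotvec()/np.pi,R.T@(p2-p)/.2].round(4)
def chain(wps,start=None):
    p,R=start or now()
    for p2,R2 in wps:
        p2=np.asarray(p2,float);q=row(p,R,p2,R2)
        print(q.tolist(),"rows>=%.1f"%max(np.linalg.norm(q[3:])*4,np.linalg.norm(q[:3])*180/8.59));p,R=p2,R2
def show():
    s=monitor.get_state()
    for k in("t","qpos","tool_pos","tcp_rot","contact_force","gripper_force","grip_width"):print(k,np.round(s[k],4))
E
python3 - <<'E'
from h import *
chain([((.366,-.50,.23),flat(24+60)),((.436,-.34,.21),flat(24+120)),((.506,-.178,.13),flat(150.2))])
E
```

```text
[-0.0005, -0.0003, -0.3327, 0.6492, -0.5924, 0.0029] rows>=7.0
[0.0, 0.0, -0.3333, 0.8322, 0.2645, 0.1] rows>=7.0
[0.0, 0.0, -0.0344, 0.193, 0.861, 0.4] rows>=3.9
```

Request:
{"method": "jog_arm", "body": {
  "motion": [
    [0,0,-0.333,0.65,-0.592,0,-1],
    [0,0,-0.333,0.65,-0.592,0,-1],
    [0,0,-0.333,0.65,-0.592,0,-1],
    [0,0,-0.333,0.65,-0.592,0,-1],
    [0,0,-0.333,0.65,-0.592,0,-1],
    [0,0,-0.333,0.65,-0.592,0,-1],
    [0,0,-0.333,0.65,-0.592,0,-1]
  ]
}}

```text
t: 0.85
tool_pos: [0.3665, -0.5001, 0.2312]
tcp_rot: [-180.0, -0.0, 84.4]
contact_force: [-0.3, 0.0, -0.5]
grip_width: 0.0856
gripper_force: 0.0
```

Request:
{"method": "jog_arm", "body": {
  "motion": [
    [0,0,-0.333,0.832,0.265,0.1,-1],
    [0,0,-0.333,0.832,0.265,0.1,-1],
    [0,0,-0.333,0.832,0.265,0.1,-1],
    [0,0,-0.333,0.832,0.265,0.1,-1],
    [0,0,-0.333,0.832,0.265,0.1,-1],
    [0,0,-0.333,0.832,0.265,0.1,-1],
    [0,0,-0.333,0.832,0.265,0.1,-1]
  ]
}}

```text
t: 1.55
tool_pos: [0.4363, -0.3401, 0.2111]
tcp_rot: [-180.0, -0.0, 144.4]
contact_force: [-0.5, -0.7, 0.5]
grip_width: 0.0853
gripper_force: 0.0
```

Request:
{"method": "jog_arm", "body": {
  "motion": [
    [0,0,-0.034,0.193,0.861,0.4,-1],
    [0,0,-0.034,0.193,0.861,0.4,-1],
    [0,0,-0.034,0.193,0.861,0.4,-1],
    [0,0,-0.034,0.193,0.861,0.4,-1],
    [0,0,-0.034,0.193,0.861,0.4,-1]
  ]
}}

```text
t: 2.05
tool_pos: [0.5081, -0.1706, 0.1298]
tcp_rot: [179.7, -0.2, 150.8]
contact_force: [-1.3, -0.3, 0.6]
grip_width: 0.0853
gripper_force: 0.0
```

```bash
python3 - <<'E'
from h import *
show();c=optics.get_calibration("wrist");cv2.imwrite("pics/w1.png",optics.grab_frame("wrist"))
p0=np.array([.5064,-.1783,.03]);R=Ro.from_euler("z",150.2,degrees=True).as_matrix()
for m in [(.046,0,-.025),(.066,0,-.025),(.08,.04,-.025),(.08,-.04,-.025),(.022,0,.0225),(-.022,0,.0225)]: print(m,proj(c,p0+R@np.array(m)).round(1))
chain([((.5064,-.1783,.012),flat(150.2))])
E
```

```text
t 2.05
qpos [ 34.8714  31.37   -28.4438 120.0388  25.3952  34.5128  49.4338]
tool_pos [ 0.5081 -0.1706  0.1298]
tcp_rot [ 1.797493e+02 -1.704000e-01  1.507678e+02]
contact_force [-1.301  -0.3365  0.5996]
gripper_force 0.0
grip_width 0.0853
(0.046, 0, -0.025) [[305.4 172.4]]
(0.066, 0, -0.025) [[305.5 146.3]]
(0.08, 0.04, -0.025) [[253.  126.8]]
(0.08, -0.04, -0.025) [[357.9 127.8]]
(0.022, 0, 0.0225) [[303.7 215.1]]
(-0.022, 0, 0.0225) [[303.7 275.8]]
[0.0004, -0.0008, 0.0019, -0.0078, -0.0191, 0.5917] rows>=2.4
```

View pics/w1.png

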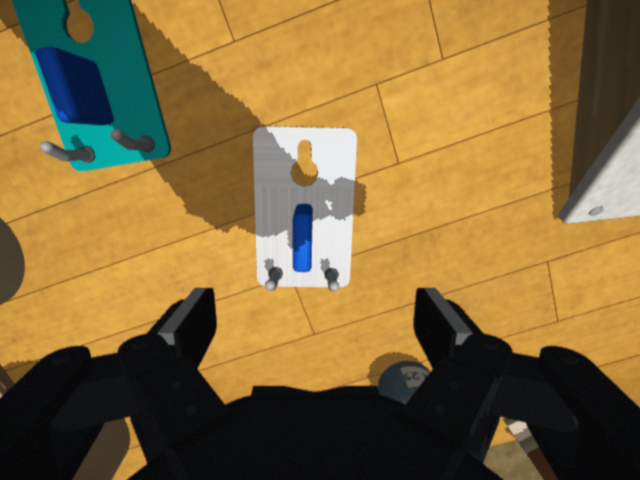

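The wrist view shows the hole at (304,172), the slot end at (305,146) and the grip at x=303, which match the predictions. Next I descend.

Request:
{"method": "jog_arm", "body": {
  "motion": [
    [0,-0.001,0.002,-0.008,-0.019,0.2,-1],
    [0,-0.001,0.002,-0.008,-0.019,0.4,-1],
    [0,-0.001,0.002,-0.008,-0.019,0.5,-1],
    [0,-0.001,0.002,-0.008,-0.019,0.587,-1],
    [0,-0.001,0.002,-0.008,-0.019,0.587,-1]
  ],
  "squeeze": 60
}}

```text
t: 2.6
tool_pos: [0.504, -0.1842, 0.0122]
tcp_rot: [-179.9, -0.0, 149.6]
contact_force: [-0.6, -0.2, 0.1]
grip_width: 0.0852
gripper_force: 0.0
```

Request:
{"method": "jog_arm", "body": {
  "motion": [
    [0,0,0,0,0,0,1],
    [0,0,0,0,0,0,1],
    [0,0,0,0,0,0,1],
    [0,0,0,0,0,0,1],
    [0,0,0,0,0,0,1],
    [0,0,0,0,0,0,1],
    [0,0,0,0,0,0,1]
  ],
  "squeeze": 60
}}

```text
t: 3.3
tool_pos: [0.5067, -0.1826, 0.0147]
tcp_rot: [180.0, 0.3, 149.8]
contact_force: [-1.2, -0.3, 6.5]
grip_width: 0.013
gripper_force: 60.1
```

```bash
python3 - <<'E'
from h import *
show()
p,R=now()
Rst=Rs(np.radians(157.53));RT=Rst@FL
tg=S0+Rst@np.array([-.046,0,.075]);print(tg)
a=p+np.array([0,0,.15]);b=a+(tg+np.array([0,0,.05])-a)*.5
chain([(a,R),(b,Ro.from_rotvec(Ro.from_matrix(RT@R.T).as_rotvec()*.5).as_matrix()@R),(tg,RT)])
E
```

```text
t 3.3
qpos [ 27.8541  41.3749 -17.7446 122.6555  35.1258  20.5905  40.8033]
tool_pos [ 0.5067 -0.1826  0.0147]
tcp_rot [179.9785   0.2683 149.764 ]
contact_force [-1.1811 -0.284   6.4981]
gripper_force 60.0743
grip_width 0.013
[0.61387252 0.11205678 0.12305189]
[0.0, 0.0, 0.0, -0.0035, 0.0003, -0.75] rows>=3.0
[0.0066, 0.0978, -0.0209, 0.1393, 0.7715, -0.0212] rows>=3.1
[0.0066, 0.0978, -0.0209, 0.0169, 0.7815, 0.2369] rows>=3.3
```

Request:
{"method": "jog_arm", "body": {
  "motion": [
    [0,0,0,0,0,-0.15,1],
    [0,0,0,0,0,-0.4,1],
    [0,0,0,0,0,-0.65,1],
    [0,0,0,0,0,-0.75,1],
    [0,0,0,0,0,-0.75,1]
  ]
}}

```text
t: 3.8
tool_pos: [0.5073, -0.183, 0.1668]
tcp_rot: [179.9, 0.5, 149.7]
contact_force: [0.7, -0.8, -2.5]
grip_width: 0.0133
gripper_force: 59.4
```

Request:
{"method": "jog_arm", "body": {
  "motion": [
    [0.001,0.025,-0.005,0.035,0.19,0,1],
    [0.003,0.05,-0.01,0.07,0.39,-0.01,1],
    [0.005,0.075,-0.015,0.105,0.58,-0.02,1],
    [0.0066,0.098,-0.021,0.139,0.77,-0.021,1],
    [0.0066,0.098,-0.021,0.139,0.77,-0.021,1],
    [0.0066,0.098,-0.021,0.139,0.77,-0.021,1]
  ]
}}

```text
t: 4.4
tool_pos: [0.5582, -0.0345, 0.1656]
tcp_rot: [-179.3, -17.7, 153.6]
contact_force: [-0.7, -0.3, -1.1]
grip_width: 0.0133
gripper_force: 59.5
```

```bash
python3 - <<'E'
from h import *
show()
Rst=Rs(np.radians(157.53));RT=Rst@FL
chain([(S0+Rst@np.array([-.046,0,.075]),RT)])
E
```

```text
t 4.4
qpos [ 26.5663  37.9926 -35.9328 104.8553  14.3929  59.6906  48.4762]
tool_pos [ 0.5582 -0.0345  0.1656]
tcp_rot [-179.2847  -17.6695  153.5895]
contact_force [-0.7491 -0.3455 -1.1284]
gripper_force 59.4603
grip_width 0.0133
[0.0058, 0.0961, -0.0203, 0.0085, 0.7831, 0.216] rows>=3.2
```

Request:
{"method": "jog_arm", "body": {
  "motion": [
    [0.0014,0.024,-0.005,0.002,0.195,0,1],
    [0.003,0.048,-0.01,0.004,0.39,0.05,1],
    [0.0045,0.072,-0.015,0.006,0.585,0.1,1],
    [0.006,0.096,-0.02,0.0085,0.783,0.216,1],
    [0.006,0.096,-0.02,0.0085,0.783,0.216,1],
    [0.006,0.096,-0.02,0.0085,0.783,0.216,1],
    [0.006,0.096,-0.02,0.0085,0.783,0.216,1]
  ]
}}

```text
t: 5.1
tool_pos: [0.6148, 0.1084, 0.1251]
tcp_rot: [-179.8, -34.7, 157.1]
contact_force: [0.4, -0.1, -1.2]
grip_width: 0.0132
gripper_force: 59.9
```

```bash
python3 - <<'E'
from h import *
show();c=optics.get_calibration("wrist");im=optics.grab_frame("wrist");cv2.imwrite("pics/w2.png",im)
p,R=now()
print("pred entry/slot on plate top", [proj(c,p+R@np.array(m)).round(1) for m in [(.046,0,.0097),(.066,0,.0097)]], "stud head",proj(c,S0+Rs(np.radians(157.53))@[0,0,.0115]))
E
```

```text
t 5.1
qpos [ 15.2546  52.6092 -37.7642  88.182    7.8998  75.0172  45.7124]
tool_pos [0.6148 0.1084 0.1251]
tcp_rot [-179.7933  -34.7411  157.1366]
contact_force [ 0.4097 -0.1279 -1.1515]
gripper_force 59.9014
grip_width 0.0132
pred entry/slot on plate top [array([[315.6, 190.4]]), array([[315.6, 144.8]])] stud head [[319.45875589 175.5312031 ]]
```

View pics/w2.png

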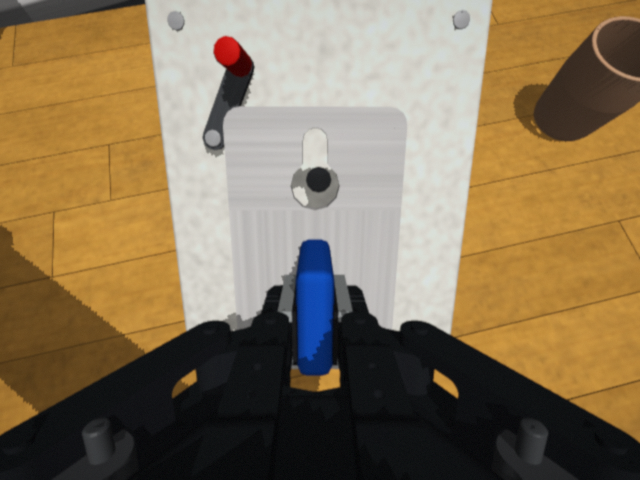

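The wrist view shows the hole centre at about (315,186) and the stud head at about (318,180), with the plate square to the panel. Next I compute the correction.

```bash
cat >> h.py <<'E'
RST=Rs(np.radians(157.53))
def ray(c,uv,q0,n):
    R=cv2.Rodrigues(c["rvec"])[0];o=-R.T@c["tvec"];d=R.T@np.linalg.inv(K(c))@np.array([uv[0],uv[1],1.]);return o+d*(n@(q0-o))/(n@d)
E
python3 - <<'E'
from h import *
c=optics.get_calibration("wrist");im=cv2.imread("pics/w2.png");p,R=now()
g=im[165:200,300:335].max(2)<60;ys,xs=np.nonzero(g);uv=(xs.mean()+300,ys.mean()+165);print(uv,g.sum(),np.ptp(xs),np.ptp(ys))
z=RST[:,2];h=ray(c,uv,S0+z*.0115,z);print("stud shift in stud frame",RST.T@(h-S0))
e=ray(c,(315,186),p+R@[0,0,.0097],R[:,2]);et=R.T@(e-p);print("entry in tool",et)
d=RST.T@(h-e);print("needed move stud frame",d,"tool",R.T@(h-e),"slopes",np.degrees(np.arccos(-R[:,2]@z)))
print("turn",Ro.from_matrix(R.T@RST@FL).as_rotvec()/np.pi)
E
```

```text
(np.float64(318.1617312072893), np.float64(179.31662870159454)) 439 23 23
stud shift in stud frame [-0.00231805  0.00058127  0.0115    ]
entry in tool [ 0.04803416 -0.00010757  0.0097    ]
needed move stud frame [-0.00388049 -0.00207253 -0.05739236] tool [-0.00354682  0.00202409  0.05741567] slopes 0.32905550795038524
turn [ 0.00038188  0.00178776 -0.00175039]
```

Request:
{"method": "jog_arm", "body": {
  "motion": [
    [0,0.0018,-0.0018,-0.018,0.01,0.06,1],
    [0,0.0018,-0.0018,-0.018,0.01,0.14,1],
    [0,0.0018,-0.0018,-0.018,0.01,0.22,1],
    [0,0.0018,-0.0018,-0.018,0.01,0.22,1],
    [0,0.0018,-0.0018,-0.018,0.01,0.22,1]
  ]
}}

```text
t: 5.65
tool_pos: [0.5956, 0.1207, 0.0878]
tcp_rot: [179.8, -35.1, 157.7]
contact_force: [1.4, 0.0, -1.6]
grip_width: 0.0131
gripper_force: 59.8
```

```bash
python3 - <<'E'
from h import *
show();c=optics.get_calibration("wrist");im=optics.grab_frame("wrist")
p,R=now()
cv2.imwrite("pics/w3.png",cv2.resize(im[100:260,220:420],None,fx=3,fy=3,interpolation=cv2.INTER_CUBIC))
S=S0+RST@[-.0023,.0006,0]
print(RST.T@(p-S), [proj(c,S+RST@[0,0,.0115]),proj(c,p+R@[.048,0,.0097])])
E
```

```text
t 5.65
qpos [ 14.6829  54.3771 -37.5893  91.3092   8.5665  70.4558  45.3829]
tool_pos [0.5956 0.1207 0.0878]
tcp_rot [179.7883 -35.0755 157.7044]
contact_force [ 1.4231  0.0214 -1.6109]
gripper_force 59.7816
grip_width 0.0131
[-0.04772753 -0.00203972  0.03525424] [array([[312.14333101, 183.68266592]]), array([[316.25890208, 186.99778728]])]
```

View pics/w3.png

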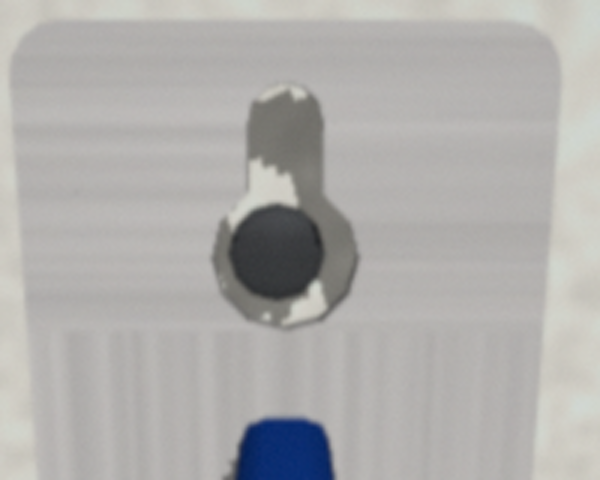

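The crop shows the head just inside the hole outline, about 1.2 mm off toward the left. I correct that and seat the plate.

Request:
{"method": "jog_arm", "body": {
  "motion": [
    [0,0,0,0,-0.006,0.02,1],
    [0,0,0,0,-0.006,0.05,1],
    [0,0,0,0,-0.006,0.08,1],
    [0,0,0,0,-0.006,0.105,1],
    [0,0,0,0,-0.006,0.11,1],
    [0,0,0,0,-0.006,0.11,1]
  ]
}}

```text
t: 6.3
tool_pos: [0.5854, 0.1243, 0.0726]
tcp_rot: [179.8, -35.0, 157.7]
contact_force: [3.1, -5.4, 13.1]
grip_width: 0.0134
gripper_force: 62.4
```

```bash
python3 - <<'E'
from h import *
show()
p,R=now();S=S0+RST@[-.0023,.0006,0];print(RST.T@(p-S),RST.T@monitor.get_state()["contact_force"])
E
```

```text
t 6.3
qpos [ 14.5167  54.9476 -37.4382  92.9611   8.9194  68.2197  45.0547]
tool_pos [0.5854 0.1243 0.0726]
tcp_rot [179.7572 -35.0257 157.679 ]
contact_force [ 3.0646 -5.4399 13.0793]
gripper_force 62.355
grip_width 0.0134
[-0.04727229 -0.00106963  0.01586285] [ 3.4790805   3.85556619 13.5308054 ]
```

Request:
{"method": "jog_arm", "body": {
  "motion": [
    [0,0,0,0,0,-0.005,1],
    [0,0,0,-0.02,0,-0.005,1],
    [0,0,0,-0.04,0,-0.005,1],
    [0,0,0,-0.06,0,-0.005,1],
    [0,0,0,-0.08,0,-0.005,1],
    [0,0,0,-0.095,0,-0.005,1],
    [0,0,0,-0.1,0,-0.005,1],
    [0,0,0,-0.1,0,-0.005,1]
  ]
}}

```text
t: 7.1
tool_pos: [0.6, 0.1196, 0.0619]
tcp_rot: [179.6, -35.1, 157.8]
contact_force: [1.5, -3.0, 11.3]
grip_width: 0.0136
gripper_force: 61.9
```

```bash
python3 - <<'E'
from h import *
show()
p,R=now();S=S0+RST@[-.0023,.0006,0];print(RST.T@(p-S),RST.T@monitor.get_state()["contact_force"])
im=optics.grab_frame("wrist");cv2.imwrite("pics/w4.png",cv2.resize(im[0:240,160:480],(800,600),interpolation=cv2.INTER_CUBIC))
E
```

```text
t 7.1
qpos [ 14.3885  56.4333 -36.9693  90.8294   9.4291  69.0986  45.7717]
tool_pos [0.6    0.1196 0.0619]
tcp_rot [179.6313 -35.1492 157.8395]
contact_force [ 1.4954 -2.9546 11.3011]
gripper_force 61.9305
grip_width 0.0136
[-0.06593553 -0.00227984  0.01590782] [ 4.4250115   2.15869628 10.69762322]
```

View pics/w4.png

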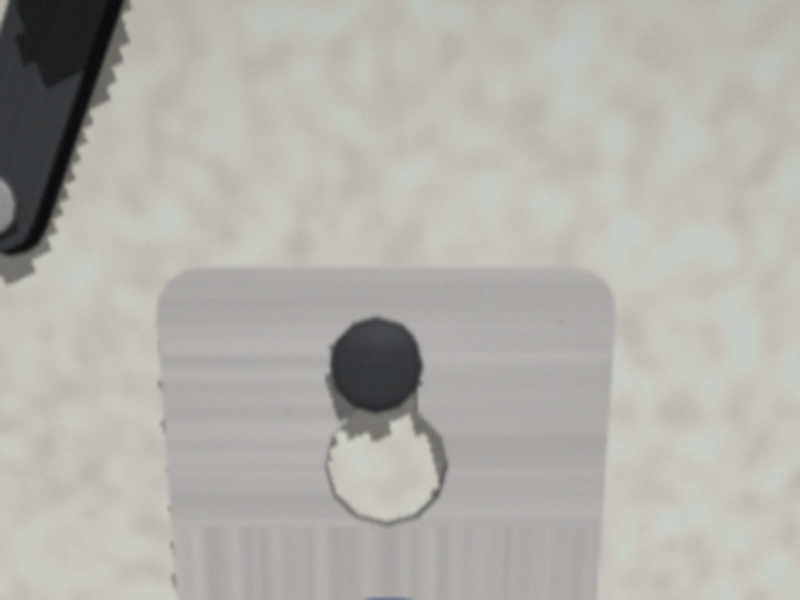

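Request:
{"method": "jog_arm", "body": {
  "motion": [
    [0,0,0,-0.006,0,-0.005,1],
    [0,0,0,-0.008,0,-0.008,1],
    [0,0,0,-0.008,0,-0.008,1],
    [0,0,0,-0.006,0,-0.008,-1],
    [0,0,0,-0.006,0,-0.008,-1],
    [0,0,0,-0.006,0,-0.008,-1],
    [0,0,0,-0.006,0,-0.008,-1],
    [0,0,0,-0.006,0,-0.008,-1]
  ]
}}

```text
t: 7.95
tool_pos: [0.6007, 0.118, 0.0591]
tcp_rot: [179.8, -35.1, 157.7]
contact_force: [-0.4, 0.2, -0.1]
grip_width: 0.084
gripper_force: 0.0
```

Request:
{"method": "jog_arm", "body": {
  "motion": [
    [0,0,0,0,0,-0.1,-1],
    [0,0,0,0,0,-0.25,-1],
    [0,0,0,0,0,-0.45,-1],
    [0,0,0,0,0,-0.55,-1],
    [0,0,0,0,0,-0.55,-1]
  ]
}}

```text
t: 8.45
tool_pos: [0.6626, 0.0934, 0.1519]
tcp_rot: [179.5, -34.8, 157.7]
contact_force: [-0.3, 1.0, -0.4]
grip_width: 0.085
gripper_force: 0.0
```

```bash
python3 - <<'E'
from h import *
show()
c=optics.get_calibration("wrist");im=optics.grab_frame("wrist");cv2.imwrite("pics/w5.png",im)
S=S0+RST@[-.0023,.0006,0]
for m in [(0,0,.0115),(.014,.04,.005),(.014,-.04,.005),(-.02,0,.005),(.025,.064,.007),(.025+.045*np.sin(1.13),.064-.045*np.cos(1.13),.039)]: print(m,proj(c,S+RST@m).round(1))
E
```

```text
t 8.45
qpos [ 15.1171  53.7106 -37.5017  80.274    7.9446  81.6768  47.4587]
tool_pos [0.6626 0.0934 0.1519]
tcp_rot [179.5419 -34.7714 157.7091]
contact_force [-0.3436  1.0368 -0.4306]
gripper_force 0.0
grip_width 0.085
(0, 0, 0.0115) [[311.6 136.8]]
(0.014, 0.04, 0.005) [[258.5 117.4]]
(0.014, -0.04, 0.005) [[364.7 117.6]]
(-0.02, 0, 0.005) [[311.7 163.5]]
(0.025, 0.064, 0.007) [[224.8 101.3]]
(np.float64(0.06569854852204716), np.float64(0.04480030864314292), 0.039) [[238.2  24.6]]
```

View pics/w5.png

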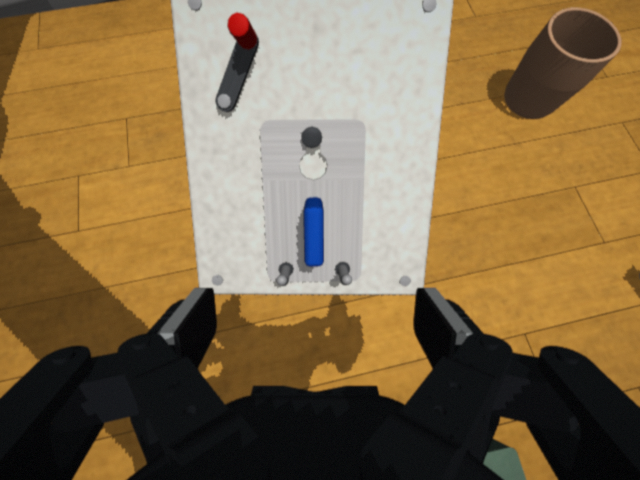

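The wrist view shows the plate hanging straight, with the head at (312,137) and the knob at (238,25); both match a keeper angle of about 1.13. Next I shut the fingers, move up-slope of the knob and push it shut.

```bash
cat >> h.py <<'E'
S=S0+RST@[-.0023,.0006,0];RT=RST@FL
def sp(*m): return S+RST@np.array(m)
def kn(th,off): return sp(.025+.045*np.sin(th)+off,.064-.045*np.cos(th),.018)
E
python3 - <<'E'
from h import *
chain([(sp(.094,.042,.09),RT),(sp(.094,.042,.018),RT)])
E
```

```text
[0.0011, 0.0001, 0.0009, 0.8161, -0.2148, 0.1777] rows>=3.4
[0.0, 0.0, 0.0, -0.0, 0.0, 0.36] rows>=1.4
```

Request:
{"method": "jog_arm", "body": {
  "motion": [
    [0.001,0,0.001,0.2,-0.05,0,1],
    [0.001,0,0.001,0.4,-0.1,0,1],
    [0.001,0,0.001,0.6,-0.15,0.05,1],
    [0.001,0,0.001,0.75,-0.2,0.1,1],
    [0.001,0,0.001,0.816,-0.215,0.177,1],
    [0.001,0,0.001,0.816,-0.215,0.177,1],
    [0.001,0,0.001,0.816,-0.215,0.177,1],
    [0.001,0,0.001,0.816,-0.215,0.177,1]
  ]
}}

```text
t: 9.3
tool_pos: [0.5012, 0.112, 0.2134]
tcp_rot: [-179.9, -35.1, 157.5]
contact_force: [-0.2, -0.4, 0.0]
grip_width: 0.0003
gripper_force: 0.0
```

```bash
python3 - <<'E'
from h import *
show();p,R=now();print(RST.T@(p-S))
chain([(sp(.094,.042,.018),RT)])
cv2.imwrite("pics/w6.png",optics.grab_frame("wrist"))
E
```

```text
t 9.3
qpos [ 19.6778  40.5582 -42.1168 101.8969   2.6054  73.0263  44.9755]
tool_pos [0.5012 0.112  0.2134]
tcp_rot [-179.9202  -35.1379  157.4714]
contact_force [-0.194  -0.3838  0.0133]
gripper_force 0.0
grip_width 0.0003
[0.09334662 0.04250313 0.08928408]
[-0.0003, -0.0008, -0.0003, 0.0024, 0.0028, 0.3564] rows>=1.4
```

View pics/w6.png

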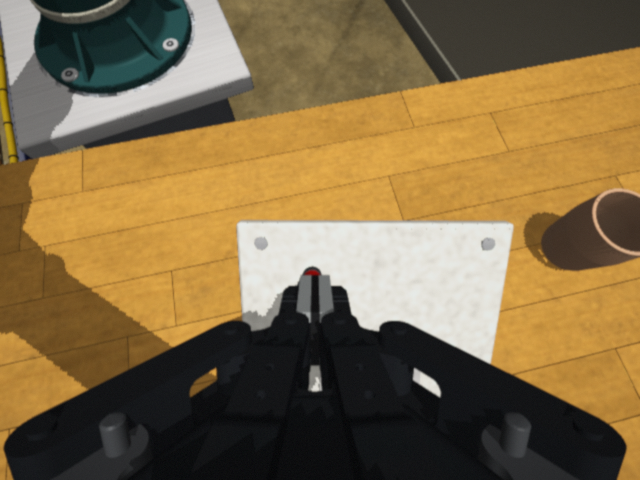

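The wrist view shows the knob's base edge at (313,270), just beyond the tips in the picture, which fits the 10 mm gap I predicted. Next I descend up-slope of the knob and sweep it along the arc.

Request:
{"method": "jog_arm", "body": {
  "motion": [
    [0,-0.001,0,0.005,0.003,0.1,1],
    [0,-0.001,0,0.005,0.003,0.2,1],
    [0,-0.001,0,0.005,0.003,0.3,1],
    [0,-0.001,0,0.005,0.003,0.356,1],
    [0,-0.001,0,0.005,0.003,0.356,1],
    [0,-0.001,0,0.005,0.003,0.356,1]
  ]
}}

```text
t: 9.95
tool_pos: [0.4631, 0.1288, 0.1566]
tcp_rot: [-180.0, -34.9, 157.5]
contact_force: [-0.2, -0.2, 0.6]
grip_width: 0.0002
gripper_force: 0.0
```

```bash
python3 - <<'E'
from h import *
show();p,R=now();print(RST.T@(p-S))
for th in(1.1,.95,.8,.65,.5,.35,.2,.1,0): print(th,row(p,R,kn(th,.018),RT).tolist())
E
```

```text
t 9.95
qpos [ 18.1129  42.7077 -41.5881 108.5929   3.739   63.9141  43.5697]
tool_pos [0.4631 0.1288 0.1566]
tcp_rot [-179.9728  -34.9103  157.5147]
contact_force [-0.2496 -0.2177  0.614 ]
gripper_force 0.0
grip_width 0.0002
[0.09487083 0.04152141 0.01890043]
1.1 [-0.0001, 0.0005, -0.0001, -0.0588, -0.0103, 0.0046]
0.95 [-0.0001, 0.0005, -0.0001, -0.0763, 0.0185, 0.0046]
0.8 [-0.0001, 0.0005, -0.0001, -0.0979, 0.0444, 0.0046]
0.65 [-0.0001, 0.0005, -0.0001, -0.1232, 0.0668, 0.0047]
0.5 [-0.0001, 0.0005, -0.0001, -0.1515, 0.0851, 0.0047]
0.35 [-0.0001, 0.0005, -0.0001, -0.1822, 0.099, 0.0048]
0.2 [-0.0001, 0.0005, -0.0001, -0.2146, 0.1082, 0.0048]
0.1 [-0.0001, 0.0005, -0.0001, -0.2369, 0.1115, 0.0048]
0 [-0.0001, 0.0005, -0.0001, -0.2593, 0.1127, 0.0049]
```

Request:
{"method": "jog_arm", "body": {
  "motion": [
    [0,0,0,-0.059,-0.01,0.004,1],
    [0,0,0,-0.076,0.018,0.004,1],
    [0,0,0,-0.098,0.044,0.004,1],
    [0,0,0,-0.123,0.067,0.004,1],
    [0,0,0,-0.15,0.085,0.004,1],
    [0,0,0,-0.182,0.099,0.004,1],
    [0,0,0,-0.214,0.108,0.004,1],
    [0,0,0,-0.225,0.11,0.004,1]
  ]
}}

```text
t: 10.75
tool_pos: [0.5056, 0.1341, 0.1292]
tcp_rot: [-179.9, -34.9, 157.4]
contact_force: [-0.6, 0.8, 1.0]
grip_width: 0.0001
gripper_force: 0.4
```

```bash
python3 - <<'E'
from h import *
show();p,R=now();print(RST.T@(p-S),RST.T@monitor.get_state()["contact_force"])
print(row(p,R,kn(0,.018),RT).tolist())
E
```

```text
t 10.75
qpos [ 16.1009  46.8687 -39.8242 103.4589   5.483   64.9682  43.4143]
tool_pos [0.5056 0.1341 0.1292]
tcp_rot [-179.8876  -34.8686  157.4156]
contact_force [-0.6357  0.7624  0.9596]
gripper_force 0.4389
grip_width 0.0001
[0.04864877 0.0204421  0.01783347] [ 1.27030675 -0.46154778  0.28194438]
[-0.0003, 0.0007, -0.0005, -0.0282, 0.0073, -0.0008]
```

Pushing with about 1.3 N now. I keep going to the stop.

Request:
{"method": "jog_arm", "body": {
  "motion": [
    [0,0,0,-0.014,0.004,0,1],
    [0,0,0,-0.025,0.006,0,1],
    [0,0,0,-0.033,0.006,0,1],
    [0,0,0,-0.04,0.006,0,1],
    [0,0,0,-0.045,0.006,0,1],
    [0,0,0,-0.045,0.006,0,1]
  ]
}}

```text
t: 11.35
tool_pos: [0.5098, 0.1335, 0.1259]
tcp_rot: [-179.8, -35.1, 157.6]
contact_force: [-2.2, 0.2, 5.6]
grip_width: 0.0004
gripper_force: 2.6
```

```bash
python3 - <<'E'
from h import *
show();p,R=now();print(RST.T@(p-S),RST.T@monitor.get_state()["contact_force"])
E
```

```text
t 11.35
qpos [ 15.9643  47.4699 -39.6664 102.7679   5.6822  65.4264  43.5886]
tool_pos [0.5098 0.1335 0.1259]
tcp_rot [-179.8255  -35.1438  157.5582]
contact_force [-2.2346  0.224   5.5973]
gripper_force 2.6434
grip_width 0.0004
[0.04341923 0.01930359 0.01748797] [4.97214347 0.64710524 3.35153164]
```

Request:
{"method": "jog_arm", "body": {
  "motion": [
    [0,0,0,-0.012,0,0,1],
    [0,0,0,-0.012,0,0,1],
    [0,0,0,0.05,0,0,1],
    [0,0,0,0.05,0,-0.2,1],
    [0,0,0,0.0,0,-0.4,1],
    [0,0,0,-0.2,0,-0.6,1],
    [0,0,0,-0.3,0,-0.6,1],
    [0,0,0,-0.3,0,-0.6,1]
  ]
}}

```text
t: 12.15
tool_pos: [0.6241, 0.0855, 0.1871]
tcp_rot: [-179.9, -34.7, 157.2]
contact_force: [-0.8, -0.2, 0.0]
grip_width: -0.0002
gripper_force: 0.0
```

```bash
python3 - <<'E'
from h import *
show();c=optics.get_calibration("wrist")
im=optics.grab_frame("wrist");cv2.imwrite("pics/w7.png",cv2.resize(im[60:360,120:520],(800,600),interpolation=cv2.INTER_CUBIC))
q=lambda *m:((proj(c,sp(*m))[0]-[120,60])*2).round(0)
print("head",q(0,0,.0115),"knob shut top",q(.025,.019,.039),"at .12",q(.0304,.0193,.039),"pivot",q(.025,.064,.007),"top edge",q(.0125,.04,.005),q(.0125,-.04,.005))
E
```

```text
t 12.15
qpos [ 17.0424  49.0982 -38.3933  85.5051   6.5493  81.1043  46.9894]
tool_pos [0.6241 0.0855 0.1871]
tcp_rot [-179.8739  -34.6594  157.1662]
contact_force [-0.7705 -0.1792  0.0258]
gripper_force 0.0
grip_width -0.0002
head [439. 273.] knob shut top [392. 217.] at .12 [391. 201.] pivot [280. 210.] top edge [341. 240.] [535. 239.]
```

View pics/w7.png

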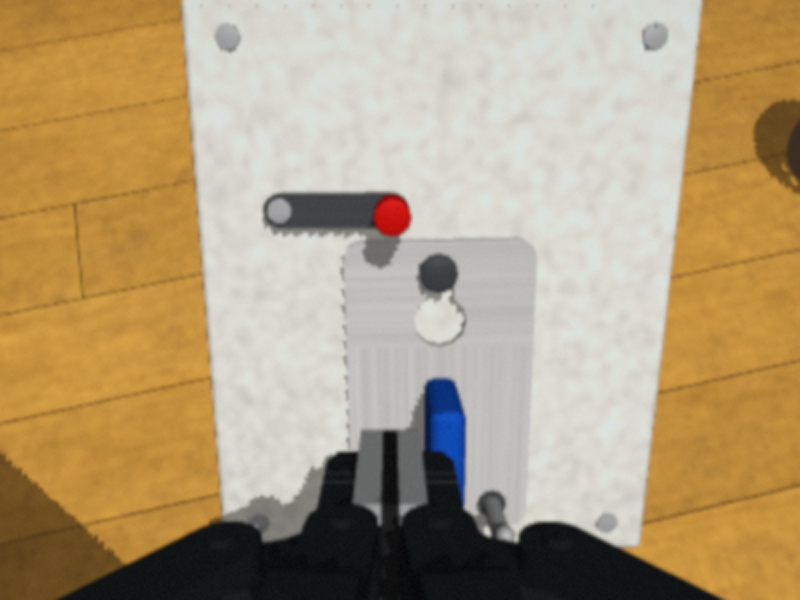

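The enlarged wrist view shows the knob at (392,216), where I predicted it when shut. The bar lies level across the top edge, the head is in the slot end at (438,273), and the arm is clear.

```bash
python3 -c "
from plant import ctrl;print(ctrl.job_done())"
```

```text
the job is handed in; nothing more can be done
None
```

The hook plate hangs locked and straight on the stud, the keeper is shut across its top edge, the gripper is clear of everything, and the job was handed in at about 12 s; the hand-in returned no verdict.

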